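# Complete the row of dosing cups and ready the scoop

### The job

Stand the stray steel cup upright on the one empty coaster of the wooden riser, centred on it and let go, so that the four cups make one neat row. Then draw the scoop out of its sloping holder, turn it level with its open side up and hold its pan centred over the cup you have just placed, a few centimetres clear above the rim; finish while still holding it there, still and in the gripper alone. Leave the other cups, the jar, pitcher, mug and tamper where they stand.

Things in the scene. Friction and masses are not known exactly. Their poses are not given: they have to be found in the camera images.
- stray_cup: the cup to be placed: plain open steel dosing cup, 54 mm outer diameter, 60 mm tall, wall 2.5 mm, about 0.12 kg, standing alone on the counter in front of the riser. Origin at the centre of its underside, z up.
- spot: the empty place in the row: the bare top of the free cork coaster (66 mm diameter) on the riser, any of the four places. Origin at the centre of the coaster's top face (48 mm above the counter), z up; x and y are parallel to the riser's.
- riser: fixed wooden riser 100 mm deep (x), 310 mm long (y), board top 45 mm above the counter, with four fixed 3 mm cork coasters in a row along y at 75 mm pitch (y = -112.5, -37.5, 37.5, 112.5 mm). Origin: centre of its underside on the counter; turned up to 0.15 rad. It stands left or right, the scoop holder on the other side.
- cup_a: a cup of the row, same as the stray one, standing on its coaster on the riser; origin at the centre of its underside. Not to be disturbed.
- cup_b: as cup_a.
- cup_c: as cup_a.
- scoop: 0.09 kg scoop: open square steel pan 44 (x) by 40 (y) by 26 mm (z); wooden handle 10 mm wide (y), 8 mm thick (z), its centre line 20 mm above the pan's underside, from x = -22 to -160 mm. Origin: centre of the pan's underside; x from handle to pan, z out of the open side. Starts pan-down in the holder: x points 45 degrees down and away from the robot, handle 45 degrees up towards the robot.
- scoop_grip (a point): a good place to grip the scoop's handle: on its centre line at x = -110 mm, z = 20 mm in the scoop's frame (50 mm from the handle's end), with the fingers closing along the scoop's y. Axes as the scoop's.
- holder: fixed black 45-degree sleeve on a 100 by 70 mm base plate, mouth up towards the robot, about 2 mm loose beside the pan and 4 mm above it. The mouth lies 30 mm behind the pan's centre: the scoop comes free when drawn about 55 mm along its own -x. Mouth's top edge 78 mm high. Origin on the counter below the pan's origin; x away from the robot, turned up to 0.25 rad.
- jar: bystander: lidded amber glass jar, 60 mm diameter, 115 mm tall, beside the far end of the holder; origin at the centre of its underside.
- pitcher: bystander: plain steel pitcher without handle, wider and taller than the dosing cups (68 mm rim, 80 mm tall); origin at the centre of its underside.
- mug: bystander: white mug, 72 mm rim, 80 mm tall, handle at its +y; origin at the centre of its underside.
- tamper: bystander: steel coffee tamper, 58 mm diameter, 83 mm tall, behind the row; origin at the centre of its underside.
Not all that is in view belongs to the job. Several things have the shape of the scoop; the one meant has the colours described above.

How it is judged:
On the way, in this order (a step that is already met when the one before it is completed fails the run):
1. the stray cup stands upright and released on the empty coaster (horizontal distance between stray_cup and spot below 0.014 m and z of stray_cup in the frame of spot between -0.006 and 0.006 m and angle between stray_cup's own z axis and vertical below 0.1 rad and linear speed of stray_cup below 0.02 m/s and contact force between the fingers and stray_cup below 0.1 N), for 0.2 s.
2. the scoop has been drawn out of its holder by the gripper (distance between scoop and holder above 0.11 m and contact force between the fingers and scoop above 1 N), for 0.1 s.
At the end, for the whole second after the job is handed in: Stray cup upright (0.1 rad), released, within 14 mm of the coaster's centre; scoop held still by the fingers alone, open side up and level within 0.25 rad, pan centre within 22 mm of that cup's centre seen from above, underside 8 to 100 mm above its rim, touching nothing else (all of step 1 and angle between scoop's own z axis and vertical below 0.25 rad and horizontal distance between scoop and stray_cup below 0.022 m and z of scoop in the frame of spot between 0.068 and 0.16 m and linear speed of scoop below 0.03 m/s and contact force between the fingers and scoop above 1 N and contact force between scoop and stray_cup below 0.1 N and contact force between scoop and holder below 0.1 N and contact force between scoop and riser below 0.1 N and contact force between scoop and cup_a below 0.1 N and contact force between scoop and cup_b below 0.1 N and contact force between scoop and cup_c below 0.1 N and contact force between scoop and jar below 0.1 N and contact force between scoop and pitcher below 0.1 N and contact force between scoop and mug below 0.1 N and contact force between scoop and tamper below 0.1 N); the arm keeps its last pose, push and grip.
It fails at once if one of the other cups or a bystander has been shifted by more than 15 mm or tipped (distance of any of cup_a, cup_b, cup_c, jar, pitcher, mug, tamper from where it was at the start of the episode above 0.015 m or angle between any of cup_a, cup_b, cup_c, jar, pitcher, mug, tamper's own z axis and vertical above 0.3 rad).
It also fails if it takes over 51 s, if anything falls off the work surface, if the arm or the gripper's body presses on something with over 40 N, if the wrist force passes 120 N, or if a joint passes its speed limit or range.

### The arm

A 7-joint arm with a two-finger parallel gripper is mounted at the origin on the work surface. World frame = base frame: x ahead of the robot, y to its left, z up, the work surface at z = 0. Lengths are in m, angles in rad, forces in N, time in s.
With the tool pointing down it reaches from about 0.425 to 0.875 m from the base axis. Payload 4.7 kg.
Tool frame: the origin (TCP) lies midway between the tips of the shut fingers; the grasp point (between the pads) lies 19 mm behind it; z points along the fingers, x is the direction in which the jaws open and shut, and the axes are right-handed (so a half turn about z gives the same grasp; the last joint's range is limited). The gripper opens to 87 mm and grips with 3 to 60 N. Pads are 19 mm wide; open, the fingers measure 117 mm over their backs; the gripper's body (75 mm by 190 mm) begins 51 mm behind the grasp point.
Start: joints at [-1.276, 0.321, -0.07, 1.45, 0.023, 1.371, -0.057], TCP at [0.18, 0.625, 0.223] pointing down, gripper open.
Joint ranges: [-2.86, 2.86], [-0.3, 2.09], [-1.38, 1.24], [0.06, 2.45], [-1.56, 4.7], [0.09, 2.05], [-2.69, 2.69]. Speed limits (rad/s): [2.57, 2.57, 3.14, 3.14, 3.14, 3.14, 3.14].

### API

Orientations are given as a rotation vector (axis times angle).
In Python, from bench import get_state, eyes, ticket gives the robot as it stands.
- The arm moves only by the tool carry_out, never from a script. Its argument "motion" is a list of rows, each a list of 2 entries, a list of its own where there are three numbers: the shift along the world's x, y, z in m, then the turn about the world's z in rad. A call has 1 to 20 rows; each row is the pose to reach, as a shift and turn from the pose commanded when the call began; what a row does not reach only later rows make up. A row lasts 1/10 s, in which the tool goes at most 50 mm and 8.59 degrees, less where a joint would pass 70% of its speed; a pose out of reach is approached as far as the arm can. A call with a gripper value outside its range is refused whole. "grip" is the gripper command: -1 is fully open, 1 is shut, values between are in proportion, set as the call begins (left out, the last holds). The fingers move at their own pace and stop on an object; "squeeze" is the grip in N (left out, the last holds). Time passes only in rows, so rows that repeat a pose let the fingers close. It gives the time, the measured TCP pose, the force and the opening at its end, in the units of the state.
- get_state(): the state, without advancing time (a new reading comes with each control period).
- eyes.get_image(name): name is "scene" or "top" or "wrist"; returns a dict with "pixels" (480x640x3 uint8, blue, green, red), "mtx" (3x3 intrinsics, pixels), "extrinsics" (4x4, takes a point from camera to world coordinates). Camera axes: x right, y down, z forward; pixel columns grow to the right and rows downward; lengths in m; the calibration is good to about 2 mm. A picture is of the moment at which its call begins. There is no depth.
- ticket.close_job(): hands the job in, once; it reports no verdict.
The state is a dict: "time": time; "joint_positions": joint angles; "qd": joint speeds; "joint_torque": joint torques, N m; "position": TCP position; "tool_rot": TCP orientation; "ft_force": force on the tool from outside, world axes, zero at the start; "torque": the same for the moment, N m; "grip_width": opening from 0.0 (shut) to 1.0 (fully open).
Only numpy, scipy, OpenCV 4.12 (cv2) and the standard library are available. Lean on these libraries where they do the work, as an engineer would, in place of code of your own. Each camera call takes 0.05 s, during which the arm holds its last target. There are 200 camera calls.

## Working session

There is one attempt and no reset: what is moved stays moved. The work goes in short steps, Python scripts to look and compute and a tool call to move; the robot and the scene stay as the last step left them, time stands still between calls to the robot, and variables do not carry over. Pictures are saved under pics/ and viewed, about 8 in all and at most 12, crops included, and the job is handed in when it is done.

Besides the shell and the picture viewer there is one more tool, called after "Request:" as a command line: name --argument value ..., lists and objects as JSON in quotes. carry_out: Moves the arm, as the interface text tells. Its arguments: {"type":"object","properties":{"motion":{"type":"array","items":{"type":"array"}},"grip":{"type":"number"},"squeeze":{"type":"number"}},"required":["motion"]}

```bash
mkdir -p pics; ls
cat > h.py <<'E'
import numpy as np, cv2
from bench import get_state, eyes, ticket
def shot(n,f=None):
    d=eyes.get_image(n); im=np.array(d["pixels"])
    if f: cv2.imwrite(f"pics/{f}.png",im)
    return im,np.array(d["mtx"]),np.array(d["extrinsics"])
def ray(K,T,uv):
    d=T[:3,:3]@np.linalg.solve(K,[uv[0],uv[1],1.]); return T[:3,3],d
def onz(K,T,uv,z):
    o,d=ray(K,T,uv); return o+d*(z-o[2])/d[2]
def proj(K,T,p):
    c=T[:3,:3].T@(np.array(p)-T[:3,3]); u=K@c; return u[:2]/u[2]
E
python3 - <<'E'
from h import *
np.set_printoptions(precision=4,suppress=True)
for n in("scene","top"):
    im,K,T=shot(n,n+"0"); print(n,K.tolist(),T)
s=get_state(); print(s)
E
```

```text
pics
scene [[462.2708936300721, 0.0, 321.7288561685383], [0.0, 462.2708936300721, 245.64894971815562], [0.0, 0.0, 1.0]] [[-0.5723  0.6063 -0.5522  1.0425]
 [ 0.82    0.4331 -0.3743  0.3859]
 [ 0.0122 -0.6669 -0.745   0.8631]
 [ 0.      0.      0.      1.    ]]
top [[510.49080209650543, 0.0, 325.5809398465695], [0.0, 510.49080209650543, 233.25754668680588], [0.0, 0.0, 1.0]] [[-0.0163 -0.9892  0.1454  0.3453]
 [-0.9997  0.0186  0.0145 -0.0048]
 [-0.0171 -0.1451 -0.9893  1.1622]
 [ 0.      0.      0.      1.    ]]
{'time': 0.1, 'joint_positions': array([-1.2759,  0.3218, -0.0701,  1.4516,  0.0226,  1.3708, -0.0569]), 'qd': array([ 0.0006,  0.0002, -0.0009, -0.0036, -0.002 ,  0.0002,  0.0015]), 'joint_torque': array([ -0.0002, -49.2573,  -0.406 , -31.3402,  -0.0642,   0.0394,
         0.0001]), 'position': array([0.18  , 0.6241, 0.2215]), 'tool_rot': array([ 2.5095,  1.8881, -0.0021]), 'ft_force': array([ 0.2231, -0.1501,  0.8948]), 'torque': array([ 0.0091, -0.0249, -0.016 ]), 'grip_width': 1.0001207634187304}
```

View pics/scene0.png

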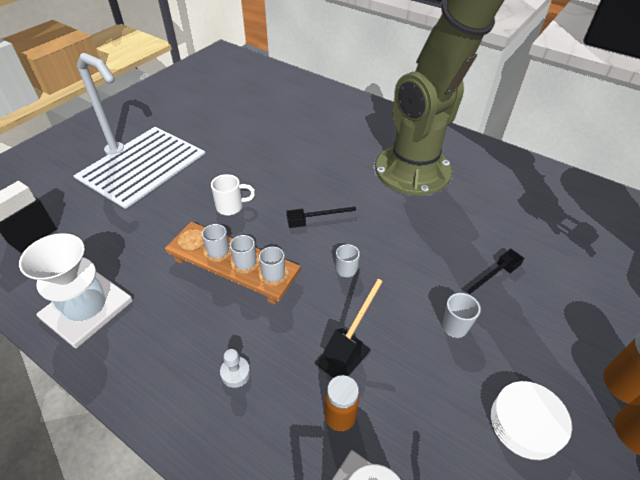

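View pics/top0.png

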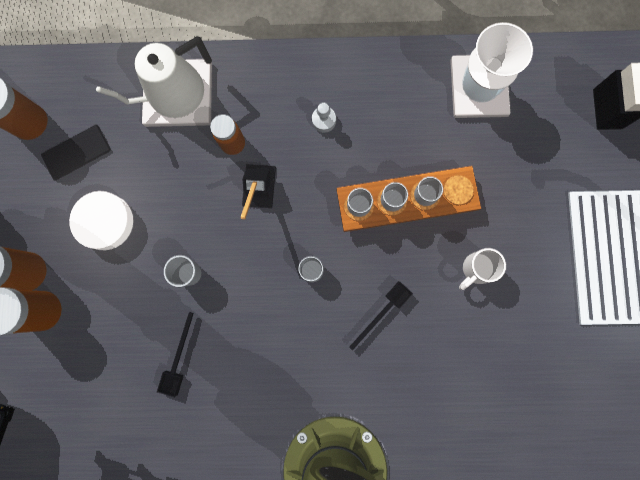

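The scene image shows the stray cup at (347,260), the free coaster at (190,240) and the wooden-handled scoop in its holder at (341,350). In the top image they are at (311,268), (459,190) and (250,200). The tool only yaws, so I'll have to level the scoop by laying it on the counter and regrasping.

```bash
cat > m.py <<'E'
from h import *
np.set_printoptions(precision=4,suppress=True)
def handle(im,box):
    x0,y0,x1,y1=box; hsv=cv2.cvtColor(im,cv2.COLOR_BGR2HSV)
    m=cv2.inRange(hsv,(8,90,90),(28,255,255)); k=np.zeros_like(m); k[y0:y1,x0:x1]=m[y0:y1,x0:x1]
    n,l,s,c=cv2.connectedComponentsWithStats(k); i=1+s[1:,4].argmax()
    p=np.argwhere(l==i)[:,::-1].astype(np.float32); q=p.mean(0); d=np.linalg.svd(p-q,full_matrices=False)[2][0]
    t=(p-q)@d; return q+d*t.min(),q+d*t.max(),s[i]
E
python3 - <<'E'
from m import *
im,K,T=shot("top"); g=cv2.cvtColor(im,cv2.COLOR_BGR2GRAY)
s2,K2,T2=shot("scene")
G=cv2.resize(g,None,fx=4,fy=4,interpolation=cv2.INTER_CUBIC)
c=cv2.HoughCircles(G,cv2.HOUGH_GRADIENT,1,60,param1=120,param2=22,minRadius=42,maxRadius=62)
for u,v,r in c[0]:
    u,v,r=(u-1.5)/4,(v-1.5)/4,r/4
    if 290<u<490 and 150<v<290: print("circ",u,v,r,"z.06",onz(K,T,(u,v),.06)[:2],"z.108",onz(K,T,(u,v),.108)[:2],"z.048",onz(K,T,(u,v),.048)[:2])
hsv=cv2.cvtColor(im,cv2.COLOR_BGR2HSV); print("coaster/board hsv",hsv[190,459],hsv[212,410])
a=handle(im,(235,170,275,225)); b=handle(s2,(340,270,390,345)); print(a,b)
A=[ray(K,T,p) for p in a[:2]]; B=[ray(K2,T2,p) for p in b[:2]]
for i in 0,1:
  for j in 0,1:
    (o,d),(o2,d2)=A[i],B[j]; st=np.linalg.lstsq(np.c_[d,-d2],o2-o,rcond=None)[0]
    p,q=o+d*st[0],o2+d2*st[1]; print(i,j,(p+q)/2,np.linalg.norm(p-q))
cr=cv2.resize(im[150:290,220:500],None,fx=2.8,fy=2.8,interpolation=cv2.INTER_CUBIC)
cv2.imwrite("pics/crop.png",cr)
E
```

```text
circ 359.5 200.0 11.425 z.06 [ 0.5798 -0.0645] z.108 [ 0.5696 -0.0619] z.048 [ 0.5824 -0.0652]
circ 429.75 189.5 11.925 z.06 [ 0.6003 -0.2197] z.108 [ 0.5892 -0.2103] z.048 [ 0.6031 -0.222 ]
circ 394.25 194.0 12.125 z.06 [ 0.5918 -0.1413] z.108 [ 0.581  -0.1354] z.048 [ 0.5944 -0.1428]
circ 310.25 269.25 11.575 z.06 [0.4293 0.0458] z.108 [0.4256 0.0436] z.048 [0.4302 0.0463]
circ 488.25 264.75 15.075 z.06 [ 0.4322 -0.3375] z.108 [ 0.4284 -0.323 ] z.048 [ 0.4331 -0.3411]
coaster/board hsv [ 17 150 234] [ 12 175 124]
(array([254.5533, 181.5114], dtype=float32), array([242.1042, 218.3729], dtype=float32), array([241, 182,  16,  37, 198], dtype=int32)) (array([379.9688, 278.9825], dtype=float32), array([346.8954, 337.8169], dtype=float32), array([346, 279,  36,  61, 381], dtype=int32))
0 0 [0.5769 0.1663 0.213 ] 0.050524688306447324
0 1 [0.624  0.1657 0.0692] 1.7945711795394783e-05
1 0 [0.5264 0.1746 0.1607] 0.0033844331175321716
1 1 [0.5714 0.1757 0.0057] 0.0669960993808491
```

View pics/crop.png

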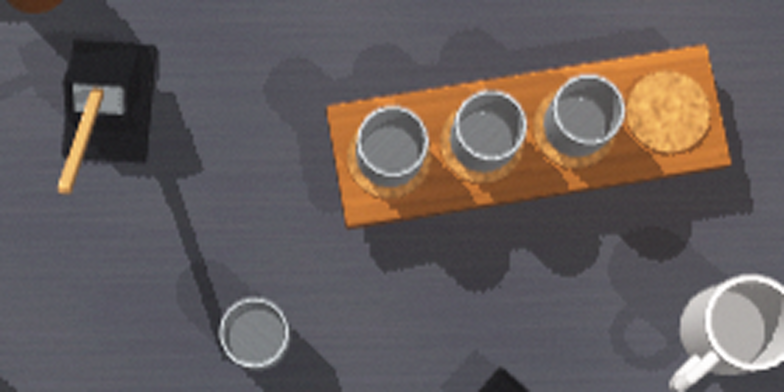

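The crop matches the Hough circles: row cups, stray cup rim at full-image (310.5,269), and the coaster centre at about (459,190). The handle triangulates at 45°, with its end 160 mm high, as expected. Next I'll move over the stray cup.

Request:
carry_out --motion '[[[0.03, -0.04, 0], -0.13], [[0.06, -0.08, 0], -0.26], [[0.09, -0.12, 0], -0.39], [[0.12, -0.16, 0], -0.52], [[0.15, -0.2, 0], -0.65], [[0.18, -0.24, 0], -0.78], [[0.2, -0.28, 0], -0.91], [[0.22, -0.32, 0], -1.04], [[0.23, -0.36, 0], -1.16], [[0.24, -0.4, 0], -1.16], [[0.245, -0.44, 0], -1.16], [[0.25, -0.48, 0], -1.16], [[0.25, -0.52, 0], -1.16], [[0.25, -0.55, -0.03], -1.16], [[0.25, -0.58, -0.06], -1.16], [[0.25, -0.58, -0.083], -1.16], [[0.25, -0.58, -0.083], -1.16], [[0.25, -0.58, -0.083], -1.16], [[0.25, -0.58, -0.083], -1.16]]' --grip -1

```text
time: 2.1
position: [0.4312, 0.0455, 0.141]
tool_rot: [-3.134, -0.206, -0.004]
ft_force: [0.8, -0.3, -0.4]
grip_width: 0.998
```

Run:
```python
from m import *
im,K,T=shot("wrist","w1"); print(T[:3]); s=get_state(); print(s["time"],s["position"],s["tool_rot"])
print(proj(K,T,[.43,.0455,.06]))
im,K,T=shot("top"); hsv=cv2.cvtColor(im,cv2.COLOR_BGR2HSV)
m=cv2.inRange(hsv,(10,60,170),(25,170,255)); k=np.zeros_like(m);k[165:215,440:485]=m[165:215,440:485]
c=max(cv2.findContours(k,0,1)[0],key=cv2.contourArea); (u,v),r=cv2.minEnclosingCircle(c); print("coaster",u,v,r,onz(K,T,(u,v),.048))
```

```text
[[ 0.9914  0.1258  0.0351  0.4213]
 [ 0.1306 -0.9607 -0.245   0.1118]
 [ 0.0029  0.2475 -0.9689  0.304 ]]
2.15 [0.4312 0.0455 0.141 ] [-3.1343 -0.2064 -0.0039]
[320.683 251.656]
coaster 455.76983642578125 188.0079345703125 17.68667984008789 [ 0.6053 -0.2798  0.048 ]
```

View pics/w1.png

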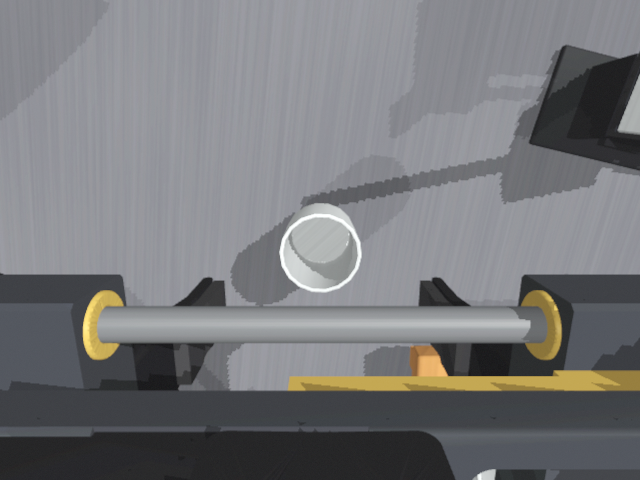

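The wrist view shows the rim at (320,252), and the predicted position was (320.7,251.7), so the two agree. Next I'll descend, grip and lift.

Request:
carry_out --motion '[[[-0.001, 0, -0.03], 0], [[-0.001, 0, -0.06], 0], [[-0.001, 0, -0.09], 0], [[-0.001, 0, -0.11], 0], [[-0.001, 0, -0.11], 0], [[-0.001, 0, -0.11], 0]]'

```text
time: 2.8
position: [0.4298, 0.0449, 0.0304]
tool_rot: [3.135, 0.205, 0.001]
ft_force: [0.5, 0.6, 0.0]
grip_width: 1.004
```

Request:
carry_out --motion '[[[0, 0, 0], 0], [[0, 0, 0], 0], [[0, 0, 0], 0], [[0, 0, 0], 0], [[0, 0, 0], 0], [[0, 0, 0], 0], [[0, 0, 0], 0], [[0, 0, 0.03], 0], [[0, 0, 0.06], 0], [[0, 0, 0.1], 0], [[0, 0, 0.14], 0], [[0, 0, 0.14], 0], [[0, 0, 0.14], 0]]' --grip 1 --squeeze 20

```text
time: 4.1
position: [0.4294, 0.0447, 0.1699]
tool_rot: [-3.134, -0.204, -0.002]
ft_force: [-0.3, -0.8, -2.0]
grip_width: 0.608
```

Run:
```python
from m import *
s=get_state(); print(s["time"],s["position"],s["tool_rot"],s["grip_width"]*.087)
im,K,T=shot("top"); u,v=458.9,189.6; print("coaster",onz(K,T,(u,v),.048))
hsv=cv2.cvtColor(im,cv2.COLOR_BGR2HSV)
m=cv2.inRange(hsv,(14,60,170),(25,170,255)); m[:, :440]=0; m[:,485:]=0; m[:165]=0; m[215:]=0
c=max(cv2.findContours(m,0,1)[0],key=cv2.contourArea); print(cv2.minEnclosingCircle(c),cv2.fitEllipse(c),[onz(K,T,cv2.fitEllipse(c)[0],.048)])
```

```text
4.1 [0.4294 0.0447 0.1699] [-3.1342 -0.2041 -0.002 ] 0.05293466703526635
coaster [ 0.6015 -0.2866  0.048 ]
((458.362060546875, 189.5), 15.050657272338867) ((458.2679748535156, 189.3271484375), (28.154857635498047, 29.380138397216797), 114.75627136230469) [array([ 0.6022, -0.2852,  0.048 ])]
```

Request:
carry_out --motion '[[[0.01, -0.02, 0.01], 0], [[0.025, -0.05, 0.01], 0], [[0.04, -0.08, 0.01], 0], [[0.055, -0.11, 0.01], 0], [[0.07, -0.14, 0.01], 0], [[0.085, -0.17, 0.01], 0], [[0.1, -0.2, 0.01], 0], [[0.115, -0.23, 0.01], 0], [[0.13, -0.26, 0.01], 0], [[0.15, -0.29, 0.01], 0], [[0.162, -0.315, 0.01], 0], [[0.1715, -0.33, 0], 0], [[0.1715, -0.33, -0.03], 0], [[0.1715, -0.33, -0.05], 0], [[0.1715, -0.33, -0.065], 0], [[0.1715, -0.33, -0.075], 0], [[0.1715, -0.33, -0.075], 0], [[0.1715, -0.33, -0.075], 0]]'

```text
time: 5.95
position: [0.6009, -0.2855, 0.095]
tool_rot: [3.134, 0.204, 0.001]
ft_force: [-0.2, -0.3, -0.6]
grip_width: 0.612
```

Run:
```python
from m import *
s=get_state(); print(s["time"],s["position"],s["tool_rot"],s["grip_width"]*.087)
im,K,T=shot("wrist","w2"); print(proj(K,T,[.6005,-.285,.123]),proj(K,T,[.6005,-.285,.048]))
```

```text
5.95 [ 0.6009 -0.2855  0.095 ] [3.1345 0.2042 0.0008] 0.0532753460710924
[322.7804 326.0301] [322.3334 266.5964]
```

View pics/w2.png

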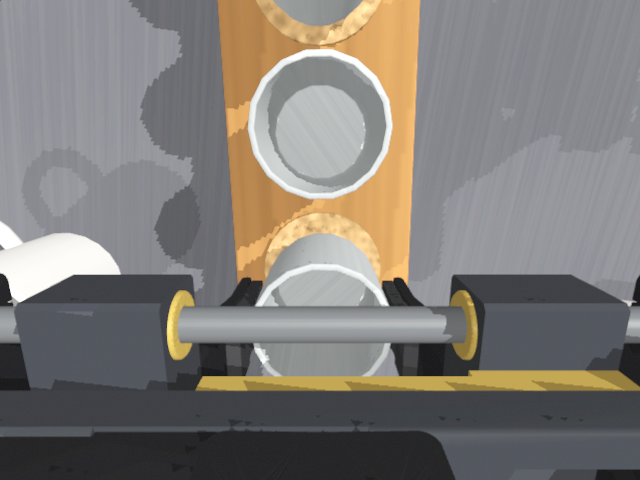

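The wrist view shows the held cup at (322,320) directly above the coaster, whose visible arc is centred near x=323. The neighbouring cup is clear. Next I'll lower and release.

Request:
carry_out --motion '[[[0, 0, -0.008], 0], [[0, 0, -0.014], 0], [[0, 0, -0.0165], 0], [[0, 0, -0.0165], 0], [[0, 0, -0.0165], 0], [[0, 0, -0.0165], 0]]'

```text
time: 6.6
position: [0.6006, -0.2854, 0.078]
tool_rot: [3.135, 0.204, 0.0]
ft_force: [0.7, -0.3, -0.9]
grip_width: 0.608
```

Request:
carry_out --motion '[[[0, 0, 0], 0], [[0, 0, 0], 0], [[0, 0, 0], 0], [[0, 0, 0], 0], [[0, 0, 0], 0], [[0, 0, 0], 0], [[0, 0, 0], 0], [[0, 0, 0.03], 0], [[0, 0, 0.06], 0], [[0, 0, 0.1], 0], [[0, 0, 0.14], 0], [[0.0, 0.04, 0.17], 0.1], [[0, 0.08, 0.17], 0.2], [[0, 0.12, 0.17], 0.3], [[0, 0.16, 0.17], 0.4], [[0, 0.2, 0.17], 0.5], [[0, 0.2, 0.17], 0.5]]' --grip -1

```text
time: 8.3
position: [0.6015, -0.0768, 0.2478]
tool_rot: [-2.976, -0.991, -0.002]
ft_force: [0.4, 0.1, -0.1]
grip_width: 1.003
```

Run:
```python
from m import *
s=get_state(); print(s["time"],s["position"],s["tool_rot"],s["grip_width"]*.087)
im,K,T=shot("scene","s3"); print([proj(K,T,[.6005,-.285,z]) for z in (.048,.108)])
cv2.imwrite("pics/s3c.png",cv2.resize(im[190:400,140:420],None,fx=2.8,fy=2.8))
```

```text
8.3 [ 0.6015 -0.0768  0.2478] [-2.9764 -0.9908 -0.0024] 0.08722190268226866
[array([192.9429, 239.4051]), array([187.8207, 221.6524])]
```

View pics/s3c.png

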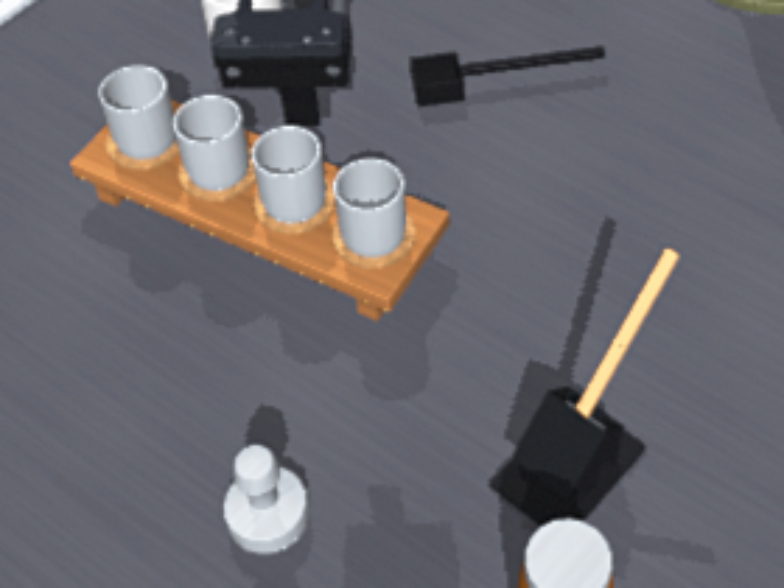

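The row is complete and the cup stands upright on its coaster. Next I'll go over the scoop handle.

Request:
carry_out --motion '[[[0, 0.04, 0], 0.12], [[-0.01, 0.08, 0], 0.24], [[-0.02, 0.12, 0], 0.36], [[-0.03, 0.16, 0], 0.48], [[-0.035, 0.2, 0], 0.6], [[-0.039, 0.23, -0.01], 0.72], [[-0.039, 0.256, -0.03], 0.85], [[-0.039, 0.256, -0.0485], 0.85], [[-0.039, 0.256, -0.0485], 0.85], [[-0.039, 0.256, -0.0485], 0.85], [[-0.039, 0.256, -0.0485], 0.85]]'

```text
time: 9.45
position: [0.5628, 0.169, 0.2009]
tool_rot: [2.322, 2.114, 0.003]
ft_force: [-1.0, -0.3, 0.4]
grip_width: 0.998
```

Run:
```python
from m import *
s=get_state(); print(s["time"],s["position"],s["tool_rot"])
im,K,T=shot("wrist","w4"); 
for p in ([.5264,.1746,.1607],[.5615,.171,.125],[.624,.1657,.0692],[.5615,.171,.181]): print(proj(K,T,p))
```

```text
9.45 [0.5628 0.169  0.2009] [2.3224 2.114  0.0028]
[326.5657 206.5757]
[325.323  252.5682]
[325.3202 307.719 ]
[326.2714 282.5191]
```

View pics/w4.png

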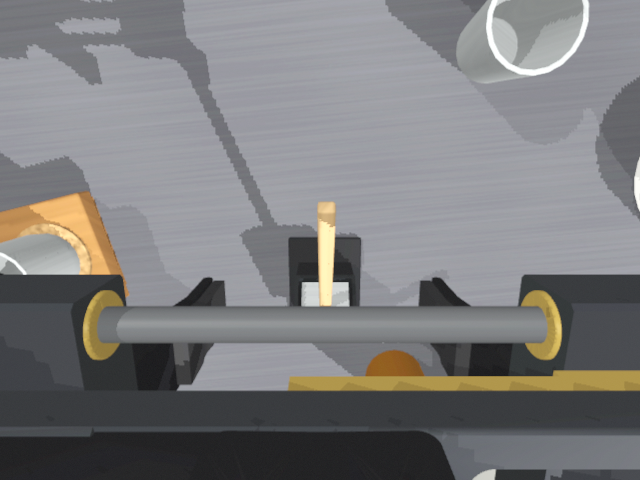

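The handle runs straight through the jaw centre, with its end at (326,204) against a predicted (326.6,206.6). Next I'll descend and grip.

Request:
carry_out --motion '[[[0, 0, -0.03], 0], [[0, 0, -0.06], 0], [[0, 0, -0.08], 0], [[0, 0, -0.094], 0], [[0, 0, -0.094], 0], [[0, 0, -0.094], 0], [[0, 0, -0.094], 0]]'

```text
time: 10.2
position: [0.5628, 0.1708, 0.1072]
tool_rot: [2.32, 2.117, 0.004]
ft_force: [1.6, -0.1, -0.2]
grip_width: 0.999
```

Request:
carry_out --motion '[[[0, 0, 0], 0], [[0, 0, 0], 0], [[0, 0, 0], 0], [[0, 0, 0], 0], [[0, 0, 0], 0], [[0, 0, 0], 0], [[0, 0, 0], 0], [[0, 0, 0], 0], [[0, 0, 0], 0], [[0, 0, 0], 0]]' --grip 1 --squeeze 40

```text
time: 11.2
position: [0.5616, 0.1706, 0.1056]
tool_rot: [-2.32, -2.118, -0.0]
ft_force: [-0.7, 0.8, -0.7]
grip_width: 0.171
```

Request:
carry_out --motion '[[[0, 0, 0], 0], [[0, 0, 0], 0], [[0, 0, 0], 0], [[-0.007, 0.001, 0.007], 0], [[-0.014, 0.001, 0.014], 0], [[-0.014, 0.001, 0.014], 0]]'

```text
time: 11.8
position: [0.547, 0.1721, 0.1209]
tool_rot: [-2.319, -2.119, -0.002]
ft_force: [0.5, -0.1, -1.2]
grip_width: 0.108
```

Width is now 9.4 mm, so the handle is held. Continuing the draw.

Request:
carry_out --motion '[[[-0.01, 0.001, 0.01], 0], [[-0.02, 0.002, 0.02], 0], [[-0.03, 0.003, 0.03], 0], [[-0.04, 0.004, 0.04], 0], [[-0.05, 0.005, 0.05], 0], [[-0.055, 0.005, 0.07], 0], [[-0.055, 0.005, 0.1], 0], [[-0.055, 0.005, 0.12], 0], [[-0.055, 0.005, 0.12], 0], [[-0.055, 0.005, 0.12], 0], [[-0.055, 0.005, 0.12], 0]]'

```text
time: 12.9
position: [0.4917, 0.1763, 0.2381]
tool_rot: [-2.319, -2.118, 0.004]
ft_force: [-0.0, -0.0, -1.4]
grip_width: 0.107
```

Run:
```python
from m import *
s=get_state(); print(s["time"],s["position"],s["tool_rot"],s["grip_width"])
im,K,T=shot("scene","s5"); cv2.imwrite("pics/s5c.png",cv2.resize(im[130:380,180:500],None,fx=2.4,fy=2.4))
```

```text
12.9 [0.4917 0.1763 0.2381] [-2.3193 -2.1179  0.0037] 0.1069349746384379
```

View pics/s5c.png

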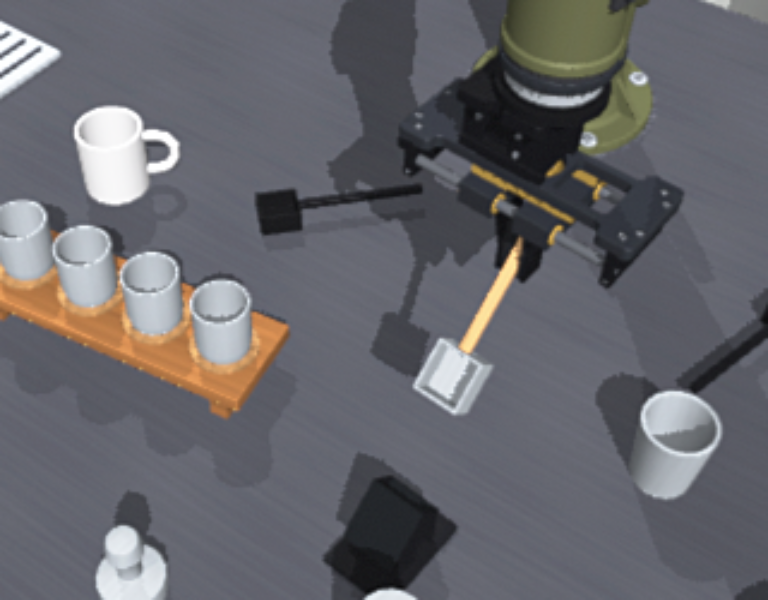

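The scoop is out and gripped, still at about 45°, with its pan open side facing away and up. Next I'll move it over the free counter between riser and holder.

Request:
carry_out --motion '[[[0.002, -0.03, 0], 0], [[0.005, -0.06, -0.02], 0], [[0.0075, -0.09, -0.05], 0], [[0.0075, -0.107, -0.08], 0], [[0.0075, -0.107, -0.11], 0], [[0.0075, -0.107, -0.125], 0], [[0.0075, -0.107, -0.125], 0], [[0.0075, -0.107, -0.125], 0]]'

```text
time: 13.75
position: [0.4999, 0.0695, 0.1143]
tool_rot: [-2.32, -2.118, 0.002]
ft_force: [-0.2, -0.2, -0.5]
grip_width: 0.105
```

Request:
carry_out --motion '[[[0, 0, -0.01], 0], [[0, 0, -0.018], 0], [[0, 0, -0.023], 0], [[0, 0, -0.026], 0], [[0, 0, -0.026], 0]]'

```text
time: 14.25
position: [0.5004, 0.0696, 0.0887]
tool_rot: [2.32, 2.118, 0.001]
ft_force: [-0.3, -0.3, 0.9]
grip_width: 0.11
```

Request:
carry_out --motion '[[[-0.003, 0, -0.002], 0], [[-0.008, 0.001, -0.007], 0], [[-0.015, 0.001, -0.013], 0], [[-0.022, 0.002, -0.021], 0], [[-0.029, 0.003, -0.029], 0], [[-0.035, 0.003, -0.038], 0], [[-0.04, 0.004, -0.047], 0], [[-0.044, 0.004, -0.057], 0], [[-0.048, 0.004, -0.066], 0], [[-0.05, 0.005, -0.074], 0], [[-0.052, 0.005, -0.081], 0], [[-0.052, 0.005, -0.081], 0], [[-0.052, 0.005, -0.081], 0]]' --squeeze 8

```text
time: 15.55
position: [0.448, 0.0745, 0.0074]
tool_rot: [-2.32, -2.118, 0.001]
ft_force: [0.4, -0.0, -1.2]
grip_width: 0.115
```

Run:
```python
from m import *
s=get_state(); print(s["time"],s["position"],s["tool_rot"],s["grip_width"])
im,K,T=shot("scene","s6"); cv2.imwrite("pics/s6c.png",cv2.resize(im[150:380,230:500],None,fx=2.6,fy=2.6))
```

```text
15.55 [0.448  0.0745 0.0074] [-2.3199 -2.118   0.001 ] 0.11507692623100561
```

View pics/s6c.png

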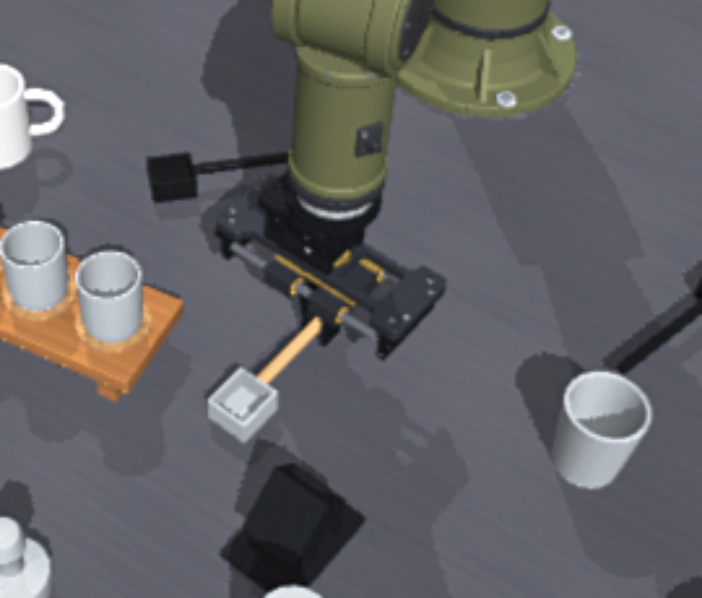

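The pan sits flat and open side up at crop (243,403). Next I'll release, slide forward along the handle towards the pan, lower slightly and regrip.

Request:
carry_out --motion '[[[0, 0, 0], 0], [[0, 0, 0], 0], [[0, 0, 0], 0], [[0, 0, 0], 0], [[0, 0, 0], 0], [[0, 0, 0], 0], [[0.012, -0.001, 0], 0], [[0.024, -0.002, -0.001], 0], [[0.036, -0.003, -0.003], 0], [[0.048, -0.004, -0.004], 0], [[0.048, -0.004, -0.004], 0], [[0.048, -0.004, -0.004], 0]]' --grip -1

```text
time: 16.8
position: [0.4961, 0.0701, 0.0032]
tool_rot: [-2.32, -2.118, 0.002]
ft_force: [-0.1, 0.3, 0.5]
grip_width: 0.992
```

Run:
```python
from m import *
s=get_state(); print(s["time"],s["position"],s["ft_force"],s["grip_width"])
im,K,T=shot("wrist","w7"); print([proj(K,T,p) for p in ([.558,.0645,.026],[.397,.079,.02])])
```

```text
16.8 [0.4961 0.0701 0.0032] [-0.0674  0.3202  0.4761] 0.9921762445320541
[array([322.5489, 454.1551]), array([321.8217,  52.1347])]
```

View pics/w7.png

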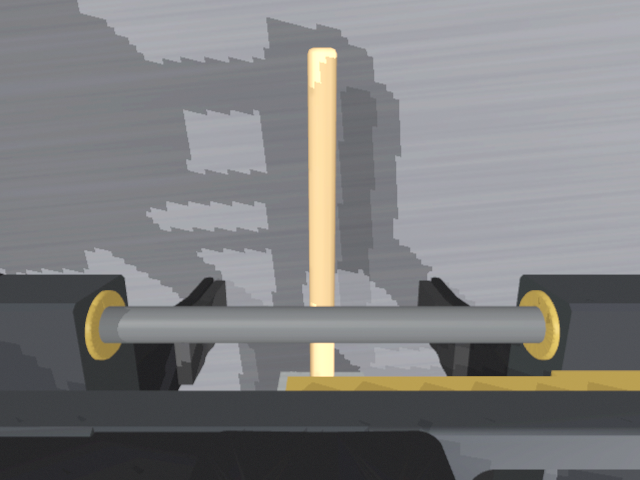

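The handle end is at (322,50), predicted (322,52), so the scoop lies where I calculated. Next I'll grip firmly and lift.

Request:
carry_out --motion '[[[0, 0, 0], 0], [[0, 0, 0], 0], [[0, 0, 0], 0], [[0, 0, 0], 0], [[0, 0, 0], 0], [[0, 0, 0], 0], [[0, 0, 0], 0], [[0, 0, 0], 0], [[0, 0, 0], 0], [[0, 0, 0], 0], [[0, 0, 0], 0], [[0, 0, 0], 0], [[0, 0, 0], 0], [[0, 0, 0], 0]]' --grip 1 --squeeze 50

```text
time: 18.25
position: [0.4961, 0.0705, 0.0036]
tool_rot: [2.32, 2.118, 0.0]
ft_force: [0.8, -0.5, 0.4]
grip_width: 0.105
```

Request:
carry_out --motion '[[[0, 0, 0.01], 0], [[0, 0, 0.03], 0], [[0, 0, 0.06], 0], [[0, 0, 0.09], 0], [[0, 0, 0.12], 0], [[0, 0, 0.15], 0], [[0, 0, 0.18], 0], [[0, 0, 0.18], 0], [[0, 0, 0.18], 0]]'

```text
time: 19.15
position: [0.4962, 0.0705, 0.1842]
tool_rot: [2.32, 2.118, 0.002]
ft_force: [0.0, 1.2, -1.7]
grip_width: 0.101
```

Run:
```python
from m import *
s=get_state(); print(s["time"],s["position"],s["tool_rot"],s["grip_width"])
im,K,T=shot("wrist"); z=s["position"][2]+.017
h=handle(im,(260,0,380,300)); print(h,[proj(K,T,p) for p in ([.397,.079,z],)])
im,K,T=shot("scene","s8"); print([proj(K,T,p) for p in ([.558,.0645,z-.02],[.558,.0645,z+.006])])
```

```text
19.15 [0.4962 0.0705 0.1842] [2.3201 2.1181 0.0023] 0.10106150086843564
(array([332.2081,  56.9433], dtype=float32), array([328.5886, 299.0237], dtype=float32), array([ 323,   57,   14,  243, 2063], dtype=int32)) [array([320.8897,  51.6743])]
[array([324.5158, 256.9286]), array([324.7449, 248.0322])]
```

Request:
carry_out --motion '[[[0.003, -0.02, 0], -0.02], [[0.007, -0.05, 0], -0.05], [[0.012, -0.08, 0], -0.08], [[0.016, -0.11, 0], -0.11], [[0.021, -0.14, 0], -0.14], [[0.025, -0.17, 0], -0.17], [[0.029, -0.2, 0], -0.2], [[0.034, -0.23, 0], -0.23], [[0.038, -0.26, 0], -0.26], [[0.042, -0.29, 0], -0.29], [[0.045, -0.31, 0], -0.32], [[0.048, -0.325, 0], -0.34], [[0.048, -0.33, 0], -0.34], [[0.048, -0.33, -0.01], -0.34], [[0.048, -0.33, -0.018], -0.34], [[0.048, -0.33, -0.022], -0.34], [[0.048, -0.33, -0.022], -0.34], [[0.048, -0.33, -0.022], -0.34], [[0.048, -0.33, -0.022], -0.34]]'

```text
time: 21.15
position: [0.5445, -0.2592, 0.162]
tool_rot: [2.644, 1.696, 0.001]
ft_force: [0.5, -0.6, -1.4]
grip_width: 0.105
```

Run:
```python
from m import *
s=get_state(); print(s["time"],s["position"],s["tool_rot"],s["grip_width"])
im,K,T=shot("scene","s9"); im2,K2,T2=shot("top")
c=lambda I,K,T,n:(lambda q:cv2.resize(I[max(0,int(q[1])-70):int(q[1])+70,int(q[0])-95:int(q[0])+95],(400*1,295)))(proj(K,T,[.6,-.285,.15]))
cv2.imwrite("pics/fin.png",np.vstack([c(im,K,T,0),c(im2,K2,T2,0)]))
for k,t in((K,T),(K2,T2)): print([proj(k,t,[.6005,-.285,z]) for z in(.108,.158,.184)])
```

```text
21.15 [ 0.5445 -0.2592  0.162 ] [2.644  1.6959 0.0011] 0.10536095259424404
[array([187.8207, 221.6524]), array([183.2094, 205.6703]), array([180.6759, 196.8897])]
[array([465.0412, 183.5586]), array([471.3372, 177.5553]), array([474.8572, 174.199 ])]
```

View pics/fin.png

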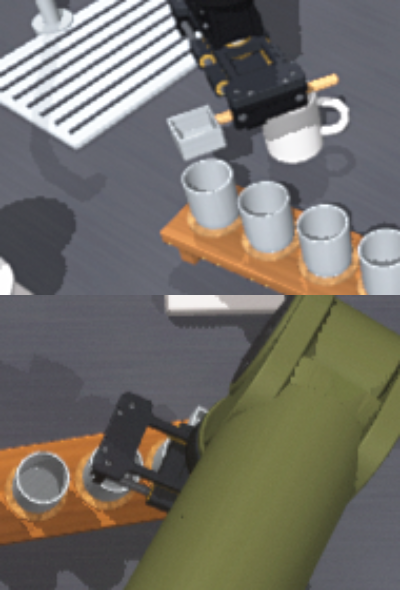

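In the scene view the pan's centre maps to about (181,201), predicted (182,201). It is directly over the placed cup, whose rim is at (187,222), predicted (188,222), and it looks level and open side up; the arm hides it in the top view. I'll hold for one second and check for drift before handing in.

Request:
carry_out --motion '[[[0, 0, 0], 0], [[0, 0, 0], 0], [[0, 0, 0], 0], [[0, 0, 0], 0], [[0, 0, 0], 0], [[0, 0, 0], 0], [[0, 0, 0], 0], [[0, 0, 0], 0]]'

```text
time: 22.05
position: [0.5442, -0.2595, 0.1616]
tool_rot: [-2.645, -1.695, -0.0]
ft_force: [-0.0, -0.1, -1.1]
grip_width: 0.104
```

Run:
```python
from m import *
im,K,T=shot("scene"); a=cv2.imread("pics/s9.png")
d=cv2.absdiff(im,a)[150:300,120:300].max(2); print("changed px",(d>40).sum(), d.max())
s=get_state(); print(s["time"],s["position"],s["ft_force"],s["grip_width"],abs(s["qd"]).max())
if (d>40).sum()<60: print(ticket.close_job())
```

```text
changed px 5 48
22.1 [ 0.5442 -0.2595  0.1616] [-0.0318 -0.0834 -1.1252] 0.10492242871523208 0.001898383605051311
the job is handed in; nothing more can be done
None
```

The job is done and handed in at about 22 s of the 51 s allowed; the hand-in reports no verdict. The stray cup stands released on the free coaster. The scoop is held level over it, open side up, its underside about 5 cm above the rim.

**How:** I set the cup down with the jaws across the row, then drew the scoop out of its holder. The tool can only turn about the vertical, so I levelled the scoop by laying it on the counter. I then gripped its handle closer to the pan and carried it over the cup.

**Last checks:**
- **Position:** in the scene view the pan and the placed cup's rim each lie within about 1 px of where they were calculated to be.
- **Stillness:** almost nothing changed between pictures taken 0.9 s apart, and the fingers were closed to 9 mm on the 10 mm handle.
- **Not fully confirmed:** the arm hid the pan from the top camera at the end. Its centring therefore rests on one view plus the arm's own position readings, and I judged level by eye.
- **Small disagreements:** two ways of locating the coaster differed by about 3 mm, and I aimed between them. After the lift the handle's end sat about 5 px along and 11 px to the side of its prediction in the wrist view. I took it as slight and did not check it further.

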